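Open the child-proof paint rack and hold its gate wide

TASK

Open the child-proof gate of the paint rack so that a pupil can reach the paints: squeeze the yellow catch and let it spring back, then squeeze the blue catch and let it spring back. Then swing the gate, which has an upright orange handle, past the click of its detent to about square with the rack (at least 70 degrees), and finish still holding it there with the fingers, because it swings back if let go. Do not tip the paints or disturb the things that stand around.

Things in the scene. Friction and masses are not known exactly. Their poses are not given: they have to be found in the camera images.
- rack: Fixed plywood paint rack on rubber feet. Origin: under the middle of its tray, 16 mm above the table; x axis from the front (gate, robot side) to the back, y left, z up. Tray 150 x 190 mm, gate across the front. Left of the tray (rack y 0.098 to 0.246, x -0.105 to 0.045) a wooden plinth, top 66 mm above the table, carries the catches. Nothing of the rack is higher than 143 mm above the table.
- catch_1 (a point): Yellow catch: upright fixed grey grip at rack +x and sprung yellow lever at -x, 24 mm wide, 128 mm high, free above 91 mm. Point: 111 mm above table (good pad height), midway across the pair when squeezed along rack x. Outer faces from the point: grip 13.5 mm; lever 37 mm at rest, 13.5 mm squeezed (51 mm over both at rest, its top leaning 3 mm farther out; 27 mm squeezed). Takes about 5 to 8 N.
- catch_2 (a point): Blue catch: the same as the yellow one, but squeezed along rack y: grey grip at +y, outer face 13.5 mm from the point; blue lever at -y, outer face 37 mm from the point at rest, 13.5 mm squeezed. It cannot be squeezed while bolt 1 is still shot.
- lever_1 (a joint): Yellow lever angle, rad: 0 at rest, 0.32 fully squeezed; springs back when released.
- lever_2 (a joint): Blue lever angle, rad: 0 at rest, 0.32 fully squeezed; springs back when released.
- bolt_1 (a joint): Steel safety bolt of the yellow catch, m: 0 shot (blocks the blue catch's bolt), about 0.014 drawn by a full squeeze; it stays drawn when the lever springs back. Free of the other bolt beyond 0.010.
- bolt_2 (a joint): Steel gate bolt of the blue catch, across the front of the gate's free end, m: 0 shot, about 0.014 drawn by a full squeeze; it stays drawn. The gate is free beyond 0.010.
- gate: The gate, 180 mm long, top 91 mm above the table, 12 mm thick. Origin: on its upright hinge axis 16 mm above the table; when shut its axes are those of rack and it runs along its own +y. It opens towards the robot, counterclockwise seen from above, to a stop at 1.65 rad. A spring pulls it shut (about 1 to 4 N at the handle); a detent resists between about 0.25 and 0.85 rad (up to about 5 N).
- gate_hinge (a point): On the gate's upright hinge axis at its right end, 121 mm above the table. When the gate is shut, it runs from here along rack +y.
- gate_handle (a point): Upright round orange handle on the gate's top edge, 16 mm in diameter, from 91 to 143 mm above the table, 140 mm from the hinge axis. The point lies on its axis 121 mm above the table (a good height for the middle of the pads). It turns with the gate. With the gate shut, the paints stand more than 60 mm behind it.
- paint_white: Loose paint bottle with white label and red band, black cap, 39 mm in diameter, 100 mm high, standing in the tray; origin under its middle, z up.
- paint_yellow: Loose black paint bottle with yellow band, 42 mm in diameter, 98 mm high, standing in the tray; origin under its middle, z up.
- paint_red: Loose red-orange paint bottle with white cap, 40 mm in diameter, 100 mm high, standing in the tray; origin under its middle, z up.
- spray_can: Bystander: black and green spray can, 67 mm in diameter, 215 mm high, loose, standing left of the rack; origin under its middle.
- core: Bystander: brown card tube standing upright, 70 mm in diameter, 128 mm high, loose, left of the rack; origin under its middle.
- tape: Bystander: roll of masking tape lying flat, 104 mm in diameter, 25 mm high, loose, in front of the rack's left end; origin under its middle.
Mind the look-alikes: they are no part of the job. Leave any pink or purple look-alike of the paint_red alone. What is shaped like the paint_yellow but turquoise is not meant.

How it is judged:
On the way, in this order (a step that is already met when the one before it is completed fails the run):
1. the yellow catch has been squeezed: bolt 1 is drawn, and its lever is let go (value of joint bolt_1 above 0.01 m and value of joint lever_1 below 0.06 rad), for 0.1 s.
2. then the blue catch has been squeezed: bolt 2 is drawn, and its lever is let go (value of joint bolt_2 above 0.01 m and value of joint lever_2 below 0.06 rad), for 0.1 s.
3. the gate is swung past its detent (angle between the y axis of gate and the y axis of rack, either way round above 0.95 rad), for 0.1 s.
At the end, for the whole second after the job is handed in: The gate stands still (under 0.1 rad/s), open at least 1.2 rad (69 degrees), held by the fingers (contact force more than 0.8 N); both bolts are drawn more than 10 mm, both levers have sprung back (under 0.06 rad), and all three paints stand upright (within 0.2 rad) (all of step 1 and all of step 2 and angle between the y axis of gate and the y axis of rack, either way round above 1.2 rad and angular speed of gate below 0.1 rad/s and contact force between the fingers and gate above 0.8 N and angle between each of paint_white, paint_yellow, paint_red's own z axis and vertical below 0.2 rad); the arm keeps its last pose, push and grip.
It fails at once if a paint in the rack is tipped (angle between any of paint_white, paint_yellow, paint_red's own z axis and vertical above 0.4 rad).
It fails at once if a bystander is disturbed (moved more than 30 mm) (distance of any of spray_can, core, tape from where it was at the start of the episode above 0.03 m).
It also fails if it takes over 61 s, if anything falls off the work surface, if the arm or the gripper's body presses on something with over 40 N, if the wrist force passes 120 N, or if a joint passes its speed limit or range.

ROBOT

A 7-joint arm with a two-finger parallel gripper is mounted at the origin on a cart in front of the work surface, level with it; the furniture and walls round the work are solid. World frame = base frame: x ahead of the robot, y to its left, z up, the work surface at z = 0. Lengths are in m, angles in rad, forces in N, time in s.
With the tool pointing down it reaches from about 0.4 to 0.875 m from the base axis. Payload 6.5 kg.
Tool frame: the origin (TCP) lies between the finger pads; the fingertips stand 25 mm ahead of it and the grasp point (between the pads) lies 6 mm ahead of it; x points along the fingers, y is the direction in which the jaws open and shut, and the axes are right-handed (so a half turn about x gives the same grasp; the last joint's range is limited). The gripper opens to 85 mm and grips with 20 to 120 N. Pads are 22 mm wide; open, the fingers measure 114 mm over their backs; the gripper's body (76 mm by 85 mm) begins 54 mm behind the grasp point. The pads swing forward as they close: fully open they stand 13 mm farther back than shut.
Start: joints at [1.126, 0.536, -0.004, 1.538, 0.003, 1.067, -0.071], TCP at [0.24, -0.604, 0.256] pointing down, gripper open.
Joint ranges: [-2.7, 2.7], [-0.37, 2.16], [-1.27, 1.26], [0.24, 2.4], [-1.31, 4.45], [0.19, 1.91], [-2.76, 2.76]. Speed limits (rad/s): [2.39, 2.39, 3.14, 3.14, 3.14, 3.14, 3.14].

INTERFACE

Orientations are given as a unit quaternion [x, y, z, w].
In Python, from bench import sense, snapshot, close_job gives the robot as it stands.
- The arm moves only by the shell command python3 -m inch 'ROWS' [FORCE]. ROWS is JSON, a list that holds one entry, the list of rows, each a list of 7 numbers: the finger opening in mm, from 0 to 85.4, then the shift along the world's x, y, z in units of 40 mm (1.0 is 40 mm), then the turn, a rotation vector about the world's x, y, z in units of 5 degrees (1.0 is 5 degrees). In form: [[[hand, tx, ty, tz, rx, ry, rz], ...]]. A call has 1 to 5 rows; each row is the pose to reach, as a shift and turn from the pose measured when the call began; what a row does not reach only later rows make up. A row lasts 1/12 s, in which the tool goes at most 41.7 mm and 7.16 degrees, less where a joint would pass 70% of its speed; a pose out of reach is approached as far as the arm can. A call with a gripper value outside its range is refused whole. The fingers move at their own pace and stop on an object; FORCE is the grip in N (left out, the last holds). Time passes only in rows, so rows that repeat a pose let the fingers close. It gives the time, the measured TCP pose, the force and the opening at its end, in the units of the state.
- sense(): the state, without advancing time (a new reading comes with each control period).
- snapshot(name): name is "scene" or "top"; returns a dict with "frame" (400x640x3 uint8, red, green, blue), "z_map" (400x640 float32, m along the optical axis (not along the pixel's ray), 0 where there is no reading), "fx", "fy", "cx", "cy" (pixels), "world_from_camera" (4x4, takes a point from camera to world coordinates). Camera axes: x right, y down, z forward; pixel columns grow to the right and rows downward; lengths in m; the calibration is good to about 2 mm. A picture is of the moment at which its call begins.
- close_job(): hands the job in, once; it reports no verdict.
The state is a dict: "t": time; "qpos": joint angles; "dq": joint speeds; "effort": joint torques, N m; "tcp_pos": TCP position; "tool_rot": TCP orientation; "force": force on the tool from outside, world axes, zero at the start; "moment": the same for the moment, N m; "opening": finger opening in m.
Only numpy, scipy, OpenCV 4.12 (cv2) and the standard library are available. Lean on these libraries where they do the work, as an engineer would, in place of code of your own. Each camera call takes 0.05 s, during which the arm holds its last target. There are 200 camera calls.

## Working session

There is one attempt and no reset: what is moved stays moved. The work goes in short steps, Python scripts to look and compute and a shell command to move; the robot and the scene stay as the last step left them, time stands still between calls to the robot, and variables do not carry over. Pictures are saved under pics/ and viewed, about 8 in all and at most 12, crops included, and the job is handed in when it is done.

```bash
mkdir -p pics; ls; cat > h.py <<'E'
import numpy as np, cv2
from bench import sense, snapshot
def take(n,tag):
    s=snapshot(n); np.savez(f'pics/{tag}.npz',**s); cv2.imwrite(f'pics/{tag}.png',s['frame'][:,:,::-1]); return s
def P(s,u,v,r=1):
    z=s['z_map'][v-r:v+r+1,u-r:u+r+1]; z=np.median(z[z>0])
    p=np.array([(u-s['cx'])/s['fx']*z,(v-s['cy'])/s['fy']*z,z,1]); return (s['world_from_camera']@p)[:3]
def cloud(s):
    z=s['z_map']; v,u=np.indices(z.shape)
    c=np.stack([(u-s['cx'])/s['fx']*z,(v-s['cy'])/s['fy']*z,z,np.ones_like(z)],-1)
    return (c@s['world_from_camera'].T)[...,:3]
E
python3 - <<'E'
from h import *
a=take('scene','s0'); b=take('top','t0')
cv2.imwrite('pics/both.png',cv2.resize(np.vstack([a['frame'],b['frame']])[:,:,::-1],(480,600)))
print(sense()); print(a['world_from_camera'],b['world_from_camera'],b['fx'])
E
```

```text
pics
{'t': 0.1, 'qpos': array([ 1.12578167,  0.53712551, -0.00442021,  1.5387488 ,  0.0026224 ,
        1.0673259 , -0.07120563]), 'dq': array([-8.38316732e-05, -3.35908906e-03, -1.74022262e-03, -3.44270497e-03,
       -1.19245698e-03, -5.81795627e-04,  1.51400289e-03]), 'effort': array([ 3.20370615e-03, -5.84568965e+01,  1.05229028e+00, -2.59780455e+01,
        1.27029995e-02,  4.53957109e-03, -6.50802258e-05]), 'tcp_pos': array([ 0.24016091, -0.60343717,  0.25548807]), 'tool_rot': array([-0.69429928, -0.13369717,  0.69461391, -0.13260881]), 'force': array([ 0.48313536, -0.18194785,  0.27299459]), 'moment': array([0.02606435, 0.02085452, 0.00089408]), 'opening': 0.08550464851558064}
[[-0.61332953 -0.58347521  0.53233783 -0.1298117 ]
 [-0.78978161  0.44582784 -0.42128677  0.53437006]
 [ 0.00847936 -0.67881825 -0.73425737  1.03217972]
 [ 0.          0.          0.          1.        ]] [[-0.00944822 -0.99442152  0.10505512  0.40011902]
 [-0.9999146   0.01034413  0.00798636 -0.02431387]
 [-0.00902851 -0.10497069 -0.99443433  1.62723227]
 [ 0.          0.          0.          1.        ]] 418.58706923082974
```

View pics/s0.png

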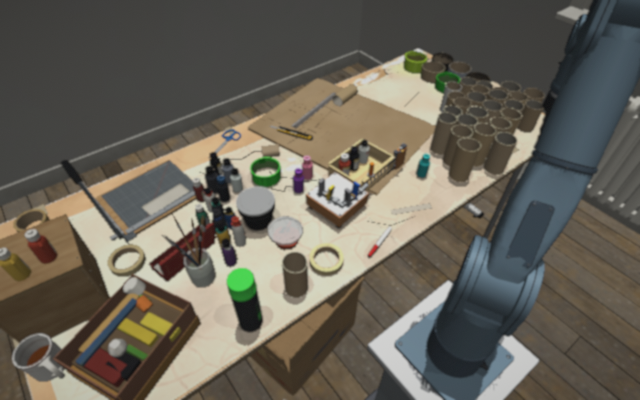

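View pics/t0.png

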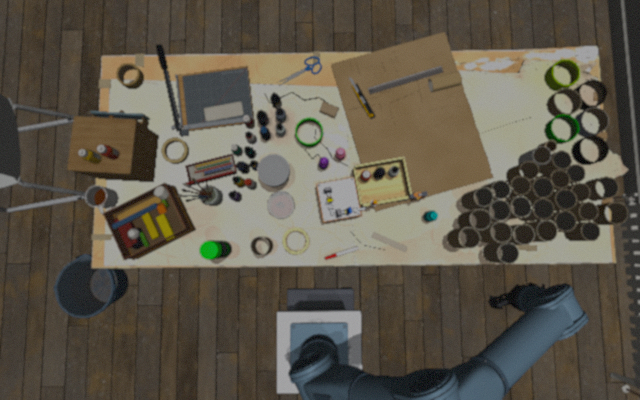

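The scene picture shows the rack near (355,180), the tape at (326,258), the card tube at (294,273) and the spray can at (245,300). In the top picture the plinth is at (340,200) and the tray at (383,182). Next I'll crop in closer.

```bash
python3 - <<'E'
from h import *
a=cv2.imread('pics/s0.png')[130:240,290:450]; b=cv2.imread('pics/t0.png')[145:235,305:445]
a=cv2.resize(a,(800,550),interpolation=cv2.INTER_CUBIC); b=cv2.resize(b,(840,540),interpolation=cv2.INTER_CUBIC)
for i in range(0,160,20): cv2.putText(a,str(290+i),(i*5,10),0,.35,(0,0,255))
for i in range(0,110,20): cv2.putText(a,str(130+i),(0,i*5+4),0,.35,(0,0,255))
for i in range(0,140,20): cv2.putText(b,str(305+i),(i*6,10),0,.35,(0,0,255))
for i in range(0,90,20): cv2.putText(b,str(145+i),(0,i*6+4),0,.35,(0,0,255))
cv2.imwrite('pics/a.png',a); cv2.imwrite('pics/b.png',b[:,:800])
E
```

```text
(no output)
```

View pics/a.png

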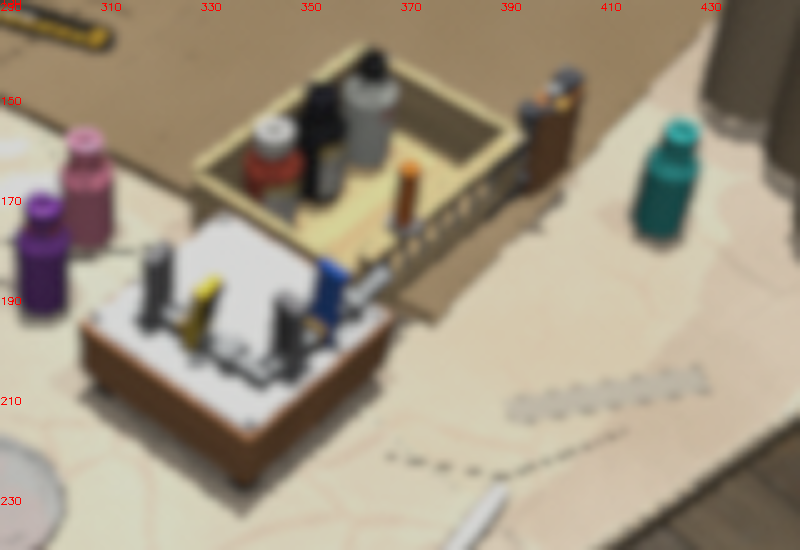

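View pics/b.png

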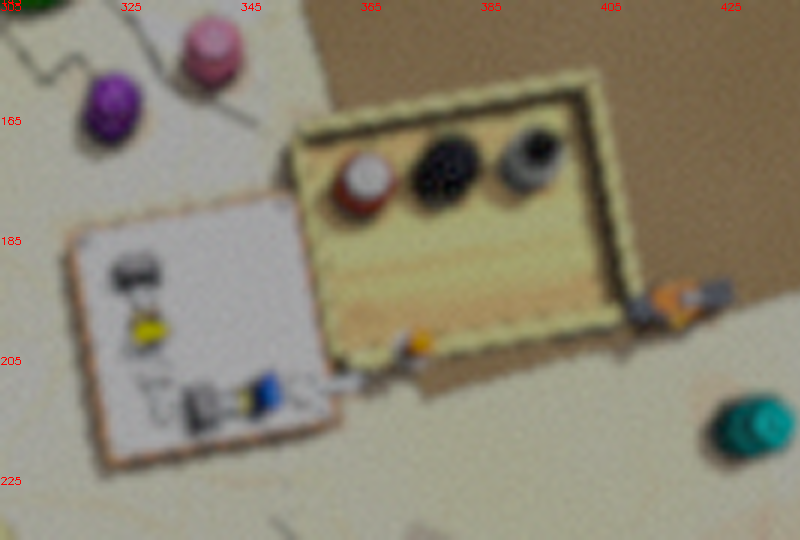

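```bash
python3 - <<'E'
from h import *
S={n:dict(np.load(f'pics/{n}.npz')) for n in('s0','t0')}
for n,s in S.items():
    c=cloud(s); hsv=cv2.cvtColor(s['frame'],cv2.COLOR_RGB2HSV)
    H,Sa,V=[hsv[...,i].astype(int) for i in range(3)]
    reg=np.zeros(H.shape,bool)
    if n=='t0': reg[150:232,308:430]=1
    else: reg[130:235,305:415]=1
    m=reg&(abs(c[...,2]-.066)<.006)&(Sa<60)&(V>90)
    k,l,st,ce=cv2.connectedComponentsWithStats(m.astype(np.uint8)); i=1+np.argmax(st[1:,4])
    p=c[l==i][:,:2].astype(np.float32); r=cv2.minAreaRect(p*1000); print(n,'plinth',r,len(p),np.median(c[l==i][:,2]))
    for nm,mm in dict(yel=(H>22)&(H<34)&(Sa>170),blue=(H>105)&(H<125)&(Sa>120),org=(H>6)&(H<20)&(Sa>170)).items():
        m=reg&mm&(c[...,2]>.085)&(c[...,2]<.16)
        k,l,st,ce=cv2.connectedComponentsWithStats(m.astype(np.uint8))
        for i in range(1,k):
            if st[i,4]>3: print(nm,ce[i].round(1),st[i,4],np.median(c[l==i],0).round(3),c[l==i].min(0).round(3),c[l==i].max(0).round(3))
s=S['t0']
for u,v in[(417,193),(412,195),(424,193),(328,190),(329,199),(339,212),(348,210),(366,175),(379,173),(393,171),(374,202),(372,205)]: print(u,v,P(s,u,v).round(3))
E
```

```text
s0 plinth ((571.5673828125, -77.61279296875), (149.46983337402344, 145.09893798828125), 9.765154838562012) 479 0.06716714049118089
blue [355.4 188.1] 43 [ 0.52  -0.111  0.112] [ 0.512 -0.117  0.091] [ 0.53  -0.103  0.129]
org [371.1 166.9] 15 [ 0.548 -0.201  0.137] [ 0.545 -0.207  0.108] [ 0.552 -0.198  0.145]
t0 plinth ((572.4828491210938, -82.63045501708984), (150.4026641845703, 143.94496154785156), 10.296309471130371) 1121 0.06631297188432295
yel [329.4 199.9] 11 [ 0.56  -0.046  0.125] [ 0.557 -0.053  0.119] [ 0.565 -0.042  0.131]
blue [349.2 210.2] 15 [ 0.524 -0.118  0.125] [ 0.517 -0.125  0.11 ] [ 0.531 -0.114  0.131]
org [415.5 194.5] 4 [ 0.581 -0.364  0.096] [ 0.579 -0.367  0.094] [ 0.583 -0.363  0.099]
417 193 [ 0.587 -0.37   0.096]
412 195 [ 0.578 -0.349  0.107]
424 193 [ 0.585 -0.393  0.107]
328 190 [ 0.598 -0.043  0.123]
329 199 [ 0.565 -0.046  0.12 ]
339 212 [ 0.517 -0.081  0.125]
348 210 [ 0.524 -0.114  0.124]
366 175 [ 0.652 -0.182  0.12 ]
379 173 [ 0.66  -0.23   0.111]
393 171 [ 0.667 -0.282  0.111]
374 202 [ 0.55  -0.206  0.143]
372 205 [ 0.544 -0.204  0.093]
```

```bash
cat >> h.py <<'E'
th=np.radians(10.1); X=np.array([np.cos(th),np.sin(th)]); Y=np.array([-X[1],X[0]])
O=np.array([.572,-.080])+.03*X-.172*Y
def rack(c): d=c[...,:2]-O; return np.stack([d@X,d@Y,c[...,2]],-1)
E
python3 - <<'E'
from h import *
for n in('s0','t0'):
    s=dict(np.load(f'pics/{n}.npz')); r=rack(cloud(s))
    m=(r[...,0]>-.12)&(r[...,0]<.05)&(r[...,1]>.06)&(r[...,1]<.25)&(r[...,2]>.098)&(r[...,2]<.15)
    k,l,st,ce=cv2.connectedComponentsWithStats(m.astype(np.uint8))
    print(n)
    for i in range(1,k):
        q=r[l==i]
        if len(q)>4: print(ce[i].round(),len(q),'p5',np.percentile(q,4,0).round(3),'p95',np.percentile(q,96,0).round(3),'med',np.median(q,0).round(3))
    m=(abs(r[...,0]+.08)<.03)&(abs(r[...,1]-.055)<.03)&(r[...,2]>.1); q=r[m]; print('handle',np.percentile(q,4,0).round(3),np.percentile(q,96,0).round(3),len(q))
    m=(abs(r[...,2]-.066)<.004)&(r[...,1]>.09)&(r[...,1]<.26)&(r[...,0]>-.12)&(r[...,0]<.06);q=r[m]; print('plinth',np.percentile(q,.5,0).round(3),np.percentile(q,99.5,0).round(3))
E
```

```text
s0
[343. 158.] 48 p5 [0.024 0.062 0.099] p95 [0.047 0.074 0.123] med [0.032 0.068 0.113]
[369. 170.] 14 p5 [-0.077  0.06   0.103] p95 [-0.068  0.062  0.134] med [-0.072  0.061  0.12 ]
[321. 183.] 61 p5 [0.001 0.2   0.1  ] p95 [0.011 0.222 0.129] med [0.004 0.214 0.12 ]
[355. 187.] 61 p5 [-0.095  0.143  0.102] p95 [-0.073  0.154  0.129] med [-0.084  0.15   0.117]
[330. 189.] 45 p5 [-0.039  0.202  0.101] p95 [-0.029  0.222  0.129] med [-0.035  0.216  0.119]
[347. 193.] 64 p5 [-0.094  0.184  0.101] p95 [-0.073  0.194  0.13 ] med [-0.085  0.192  0.12 ]
handle [-0.078  0.05   0.104] [-0.065  0.062  0.144] 58
plinth [-0.106  0.098  0.062] [0.051 0.25  0.07 ]
t0
[364. 174.] 19 p5 [0.027 0.061 0.1  ] p95 [0.044 0.069 0.122] med [0.036 0.065 0.114]
[327. 189.] 26 p5 [0.002 0.196 0.1  ] p95 [0.013 0.215 0.132] med [0.006 0.206 0.125]
[330. 200.] 20 p5 [-0.039  0.196  0.114] p95 [-0.028  0.215  0.132] med [-0.034  0.204  0.124]
[349. 210.] 29 p5 [-0.093  0.136  0.101] p95 [-0.073  0.149  0.129] med [-0.084  0.144  0.124]
[338. 212.] 25 p5 [-0.093  0.177  0.111] p95 [-0.073  0.189  0.131] med [-0.084  0.183  0.126]
handle [-0.079  0.044  0.107] [-0.066  0.056  0.146] 22
plinth [-0.105  0.095  0.062] [0.044 0.244 0.07 ]
```

```bash
cat >> h.py <<'E'
from scipy.spatial.transform import Rotation as R
W=lambda x,y: O+x*X+y*Y
T=dict(c1=W(-.001,.2085),c2=W(-.084,.178),h=W(-.072,.053),hinge=W(-.072,-.087))
def st():
    s=sense(); M=R.from_quat(s['tool_rot']).as_matrix()
    print('t',round(s['t'],2),'tcp',s['tcp_pos'].round(4),'xaxis',M[:,0].round(3),'y yaw deg',np.degrees(np.arctan2(M[1,1],M[0,1])).round(2),'F',s['force'].round(1),'open',round(s['opening'],4),'q',s['qpos'].round(2))
    return s
def go(x,y,z,yaw=None):
    s=st(); d=(np.array([x,y,z])-s['tcp_pos'])/.04; print('units',d.round(3),'mm',(d*40).round(1))
    M=R.from_quat(s['tool_rot']).as_matrix()
    c=np.degrees(np.arctan2(M[1,1],M[0,1]))
    if yaw is not None:
      for a in(yaw,yaw+180):
        w=np.radians(a); D=np.array([[0,np.cos(w),np.sin(w)],[0,np.sin(w),-np.cos(w)],[-1,0,0]])
        print(a,'turn units',(np.degrees((R.from_matrix(D)*R.from_matrix(M).inv()).as_rotvec())/5).round(2))
E
python3 -c "
from h import *
for k in T: print(k,T[k].round(4))
c=T['c1']-.009*X; go(c[0],c[1],.2,10.1)"
```

```text
c1 [ 0.5941 -0.039 ]
c2 [ 0.5178 -0.0836]
h [ 0.5515 -0.2045]
hinge [ 0.5761 -0.3424]
t 0.1 tcp [ 0.2402 -0.6034  0.2555] xaxis [-0.001  0.001 -1.   ] y yaw deg -68.29 F [ 0.5 -0.2  0.3] open 0.0855 q [ 1.13  0.54 -0.    1.54  0.    1.07 -0.07]
units [ 8.628 14.072 -1.387] mm [345.1 562.9 -55.5]
10.1 turn units [-1.000e-02 -2.000e-02  1.568e+01]
190.1 turn units [-2.000e-02  1.000e-02 -2.032e+01]
```

Candidates:
- **Yellow lever:** scene (330,190). The yellow knife at (295,135) is not a candidate.
- **Blue lever:** (355,188).
- **Orange handle:** (371,167). The orange patch on the post right of the hinge is at top (415,194), so I reject it. The handle's 140 mm distance to the hinge fits.

The crops confirm these choices, so I'll travel to above catch 1.

```bash
for i in 1 2 3 4; do :; done
python3 -m inch '[[[85,0.43,0.7,0,0,0,0.78],[85,0.86,1.4,0,0,0,1.56],[85,1.3,2.1,0,0,0,2.35],[85,1.72,2.8,0,0,0,3.1],[85,2.16,3.5,0,0,0,3.9]]]' 20
python3 -m inch '[[[85,0.43,0.7,0,0,0,0.78],[85,0.86,1.4,0,0,0,1.56],[85,1.3,2.1,0,0,0,2.35],[85,1.72,2.8,0,0,0,3.1],[85,2.16,3.5,0,0,0,3.9]]]'
python3 -m inch '[[[85,0.43,0.7,0,0,0,0.78],[85,0.86,1.4,0,0,0,1.56],[85,1.3,2.1,0,0,0,2.35],[85,1.72,2.8,0,0,0,3.1],[85,2.16,3.5,0,0,0,3.9]]]'
python3 -c "
from h import *
c=T['c1']-.009*X; go(c[0],c[1],.2,10.1)"
```

```text
t: 0.52
tcp_pos: [0.3268, -0.4618, 0.2551]
tool_rot: [-0.661, -0.251, 0.662, -0.249]
force: [0.7, -0.8, -0.3]
opening: 0.0852
t: 0.93
tcp_pos: [0.4135, -0.3203, 0.255]
tool_rot: [-0.608, -0.36, 0.61, -0.358]
force: [0.6, -1.0, -0.1]
opening: 0.0849
t: 1.35
tcp_pos: [0.5001, -0.1788, 0.2547]
tool_rot: [-0.538, -0.459, 0.54, -0.457]
force: [1.0, -0.5, -0.1]
opening: 0.0849
t 1.35 tcp [ 0.5001 -0.1788  0.2547] xaxis [-0.004  0.    -1.   ] y yaw deg -9.27 F [ 1.  -0.5 -0.1] open 0.0849 q [ 0.57  0.37 -0.39  1.83  0.17  0.98 -0.05]
units [ 2.13   3.457 -1.369] mm [ 85.2 138.3 -54.7]
10.1 turn units [ 0.01 -0.04  3.87]
190.1 turn units [-6.000e-02 -1.000e-02 -3.213e+01]
```

```bash
python3 -m inch '[[[85.4,0.53,0.86,0,0,0,0.97],[85.4,1.07,1.73,0,0,0,1.94],[85.4,1.6,2.6,0,0,0,2.9],[85.4,2.13,3.46,-0.5,0,0,3.87],[85.4,2.13,3.46,-1.37,0,-0.04,3.87]]]'
python3 -m inch '[[[85.4,0,0,0,0,0,0],[85.4,0,0,0,0,0,0]]]'
python3 - <<'E'
from h import *
c=T['c1']-.009*X; go(c[0],c[1],.119,10.1)
a=take('scene','s1');b=take('top','t1')
i=cv2.resize(a['frame'][110:230,270:430],(640,480),interpolation=cv2.INTER_CUBIC)
cv2.imwrite('pics/c.png',i[:,:,::-1])
E
```

```text
t: 1.77
tcp_pos: [0.5913, -0.0312, 0.2035]
tool_rot: [0.455, 0.543, -0.447, 0.547]
force: [-0.0, 0.6, 0.4]
opening: 0.0853
t: 1.93
tcp_pos: [0.5908, -0.0293, 0.2027]
tool_rot: [0.454, 0.545, -0.446, 0.546]
force: [-0.2, 0.4, 0.7]
opening: 0.0855
t 1.93 tcp [ 0.5908 -0.0293  0.2027] xaxis [ 0.009  0.007 -1.   ] y yaw deg 10.98 F [-0.2  0.4  0.7] open 0.0855 q [ 0.33  0.54 -0.48  1.73  0.29  0.93 -0.07]
units [-0.138 -0.282 -2.093] mm [ -5.5 -11.3 -83.7]
10.1 turn units [-0.08  0.11 -0.18]
190.1 turn units [-0.16 -0.12 35.82]
```

View pics/c.png

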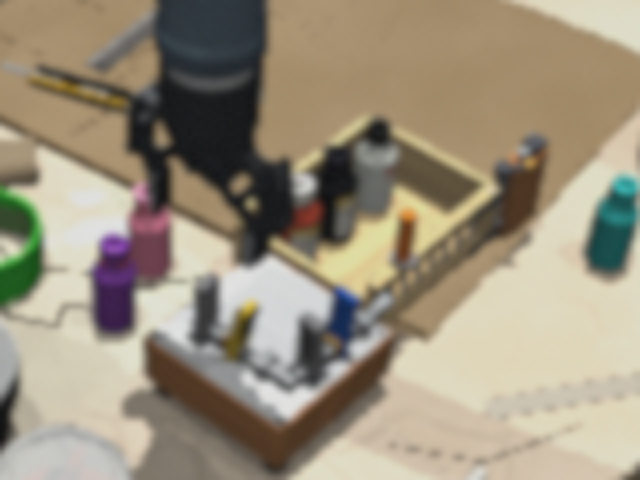

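The hand is above the yellow catch, with the fingers spread along rack x. I'll correct the offset and lower to just above the catch.

```bash
python3 -m inch '[[[85.4,-0.14,-0.28,0,-0.08,0.11,-0.18],[85.4,-0.14,-0.28,-0.5,-0.08,0.11,-0.18],[85.4,-0.14,-0.28,-0.95,-0.08,0.11,-0.18],[85.4,-0.14,-0.28,-0.95,-0.08,0.11,-0.18],[85.4,-0.14,-0.28,-0.95,-0.08,0.11,-0.18]]]'
python3 - <<'E'
from h import *
c=T['c1']-.009*X; go(c[0],c[1],.119,10.1)
for n in('scene','top'):
    a=take(n,n+'2'); r=rack(cloud(a))
    m=(abs(r[...,0]+.01)<.09)&(abs(r[...,1]-.2085)<.04)&(r[...,2]>.137)&(r[...,2]<.17)
    k,l,s,ce=cv2.connectedComponentsWithStats(m.astype(np.uint8))
    for i in range(1,k):
        q=r[l==i]
        if len(q)>8: print(n,len(q),np.percentile(q,4,0).round(3),np.percentile(q,96,0).round(3))
i=np.hstack([cv2.resize(dict(np.load('pics/scene2.npz'))['frame'][130:230,290:390],(400,400),interpolation=2),cv2.resize(a['frame'][150:230,300:380],(400,400),interpolation=2)])
cv2.imwrite('pics/d.png',i[:,:,::-1])
E
```

```text
t: 2.45
tcp_pos: [0.586, -0.0449, 0.1678]
tool_rot: [0.456, 0.539, -0.456, 0.542]
force: [-0.6, -0.5, -0.3]
opening: 0.085
t 2.45 tcp [ 0.586  -0.0449  0.1678] xaxis [ 0.003 -0.003 -1.   ] y yaw deg 9.72 F [-0.6 -0.5 -0.3] open 0.085 q [ 0.33  0.58 -0.45  1.76  0.32  0.87 -0.1 ]
units [-0.017  0.109 -1.221] mm [ -0.7   4.4 -48.8]
10.1 turn units [0.04 0.04 0.08]
190.1 turn units [  0.06  -0.06 -35.92]
scene 19 [0.032 0.195 0.158] [0.039 0.218 0.169]
scene 17 [-0.066  0.204  0.158] [-0.052  0.218  0.17 ]
```

View pics/d.png

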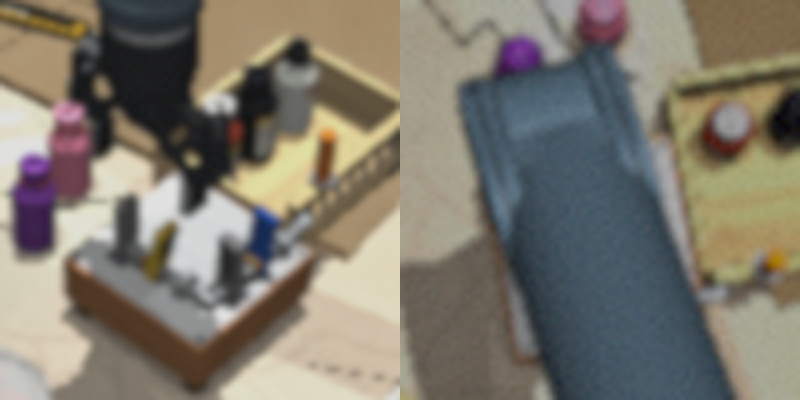

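The fingers straddle the pair, with inner faces at rack x 0.032 and −0.052. That matches the plan, so I'll descend.

```bash
python3 -m inch '[[[85.4,-0.02,0.11,-0.4,0.04,0.04,0.08],[85.4,-0.02,0.11,-0.8,0.04,0.04,0.08],[85.4,-0.02,0.11,-1.22,0.04,0.04,0.08],[85.4,-0.02,0.11,-1.22,0.04,0.04,0.08],[85.4,-0.02,0.11,-1.22,0.04,0.04,0.08]]]'
python3 - <<'E'
from h import *
c=T['c1']; go(c[0],c[1],.119,10.1)
E
```

```text
t: 2.97
tcp_pos: [0.586, -0.0394, 0.1196]
tool_rot: [0.454, 0.542, -0.453, 0.543]
force: [0.8, 0.1, 0.1]
opening: 0.0855
t 2.97 tcp [ 0.586  -0.0394  0.1196] xaxis [ 0.001  0.001 -1.   ] y yaw deg 10.2 F [0.8 0.1 0.1] open 0.0855 q [ 0.3   0.65 -0.43  1.78  0.36  0.78 -0.13]
units [ 0.205  0.012 -0.016] mm [ 8.2  0.5 -0.6]
10.1 turn units [-0.01  0.01 -0.02]
190.1 turn units [-2.000e-02 -1.000e-02  3.598e+01]
```

```bash
python3 -m inch '[[[70,0.1,0.01,0,0,0,0],[50,0.2,0.01,0,0,0,0],[35,0.2,0.01,0,0,0,0],[20,0.2,0.01,0,0,0,0],[20,0.2,0.01,0,0,0,0]]]' 30
python3 -m inch '[[[20,0,0,0,0,0,0],[20,0,0,0,0,0,0],[20,0,0,0,0,0,0],[20,0,0,0,0,0,0],[20,0,0,0,0,0,0]]]'
python3 - <<'E'
from h import *
c=T['c1']; go(c[0],c[1],.119,10.1)
E
```

```text
t: 3.38
tcp_pos: [0.595, -0.0391, 0.1204]
tool_rot: [0.455, 0.542, -0.453, 0.543]
force: [-6.2, -1.2, 3.6]
opening: 0.0277
t: 3.8
tcp_pos: [0.595, -0.0391, 0.1204]
tool_rot: [0.455, 0.542, -0.453, 0.543]
force: [-0.1, 0.0, -0.9]
opening: 0.0276
t 3.8 tcp [ 0.595  -0.0391  0.1204] xaxis [ 0.003  0.001 -1.   ] y yaw deg 10.17 F [-0.1  0.  -0.9] open 0.0276 q [ 0.3   0.66 -0.42  1.76  0.36  0.79 -0.12]
units [-0.021  0.004 -0.035] mm [-0.8  0.2 -1.4]
10.1 turn units [-0.01  0.04 -0.01]
190.1 turn units [-6.000e-02 -1.000e-02  3.599e+01]
```

Opening is 27.6 mm, so the catch is fully squeezed. I'll release it and lift.

```bash
python3 -m inch '[[[50,0,0,0,0,0,0],[85.4,-0.1,0,0,0,0,0],[85.4,-0.22,0,0,0,0,0],[85.4,-0.22,0,0,0,0,0],[85.4,-0.22,0,0,0,0,0]]]'
python3 -m inch '[[[85.4,0,0,0.3,0,0,0],[85.4,0,0,0.8,0,0,0],[85.4,0,0,1.4,0,0,0],[85.4,0,0,2,0,0,0],[85.4,0,0,2,0,0,0]]]'
python3 - <<'E'
from h import *
c=T['c2']-.009*Y; go(c[0],c[1],.19,100.1)
for n in('scene',):
    s=take(n,'s3'); r=rack(cloud(s))
    m=(r[...,0]>-.06)&(r[...,0]<.05)&(r[...,1]>.19)&(r[...,1]<.235)&(r[...,2]>.098)&(r[...,2]<.14)
    k,l,q,ce=cv2.connectedComponentsWithStats(m.astype(np.uint8))
    for i in range(1,k):
        q=r[l==i]
        if len(q)>4: print(ce[i].round(),len(q),np.percentile(q,4,0).round(3),np.percentile(q,96,0).round(3))
cv2.imwrite('pics/e.png',np.hstack([cv2.resize(dict(np.load(f'pics/{t}.npz'))['frame'][170:230,300:380],(400,300),interpolation=2) for t in('s0','s3')])[:,:,::-1])
E
```

```text
t: 4.22
tcp_pos: [0.5873, -0.0389, 0.1212]
tool_rot: [0.455, 0.541, -0.452, 0.544]
force: [-1.4, 0.1, 0.6]
opening: 0.0847
t: 4.63
tcp_pos: [0.5914, -0.0383, 0.2075]
tool_rot: [0.458, 0.538, -0.449, 0.547]
force: [0.4, -0.6, 0.7]
opening: 0.0854
t 4.63 tcp [ 0.5914 -0.0383  0.2075] xaxis [ 0.017  0.001 -1.   ] y yaw deg 10.21 F [ 0.4 -0.6  0.7] open 0.0854 q [ 0.34  0.53 -0.47  1.73  0.29  0.93 -0.07]
units [-1.8   -1.353 -0.438] mm [-72.  -54.1 -17.5]
100.1 turn units [-0.17  0.14 17.98]
280.1 turn units [  0.14   0.17 -18.02]
[321. 183.] 63 [0.001 0.199 0.102] [0.012 0.222 0.13 ]
[330. 190.] 47 [-0.039  0.202  0.1  ] [-0.029  0.223  0.128]
```

View pics/e.png

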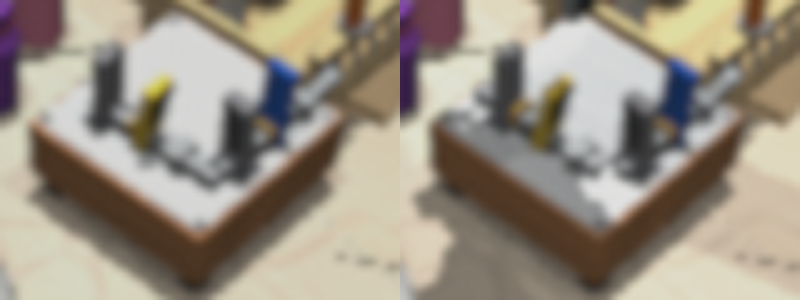

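The yellow lever is back upright at (540,115). The bolt rod that ran to the blue catch has pulled away near (600,165), so bolt 1 looks drawn. Next is the blue catch.

```bash
python3 -m inch '[[[85.4,-0.3,-0.2,0,0,0,1.2],[85.4,-0.6,-0.45,0,0,0,2.4],[85.4,-0.9,-0.7,0,0,0,3.6],[85.4,-1.2,-0.9,0,0,0,4.8],[85.4,-1.5,-1.1,0,0,0,6]]]'
python3 -m inch '[[[85.4,0,0,0,0,0,1.2],[85.4,0,0,0,0,0,2.4],[85.4,0,0,0,0,0,3.6],[85.4,0,0,0,0,0,4.8],[85.4,0,0,0,0,0,6]]]'
python3 -m inch '[[[85.4,0,0,0,0,0,1.2],[85.4,0,0,0,0,0,2.4],[85.4,0,0,0,0,0,3.6],[85.4,0,0,0,0,0,4.8],[85.4,0,0,0,0,0,6]]]'
python3 - <<'E'
from h import *
c=T['c2']-.009*Y; go(c[0],c[1],.165,100.1)
E
```

```text
t: 5.1
tcp_pos: [0.5298, -0.0829, 0.2052]
tool_rot: [0.301, 0.639, -0.292, 0.645]
force: [0.4, 0.4, -0.0]
opening: 0.0853
t: 5.52
tcp_pos: [0.53, -0.0829, 0.2053]
tool_rot: [0.123, 0.696, -0.113, 0.699]
force: [0.8, -0.0, -0.3]
opening: 0.0856
t: 5.93
tcp_pos: [0.5301, -0.0829, 0.2053]
tool_rot: [-0.063, 0.703, 0.074, 0.704]
force: [0.6, 0.1, -0.3]
opening: 0.0855
t 5.93 tcp [ 0.5301 -0.0829  0.2053] xaxis [-0.     0.015 -1.   ] y yaw deg 101.09 F [ 0.6  0.1 -0.3] open 0.0855 q [ 0.73  0.56 -0.86  1.85  0.49  0.96  1.42]
units [-0.269 -0.237 -1.006] mm [-10.8  -9.5 -40.3]
100.1 turn units [-0.18 -0.   -0.2 ]
280.1 turn units [ 0.   -0.27 35.8 ]
```

```bash
python3 -m inch '[[[85.4,-0.13,-0.12,-0.5,-0.1,0,-0.1],[85.4,-0.27,-0.24,-1,-0.18,0,-0.2],[85.4,-0.27,-0.24,-1,-0.18,0,-0.2],[85.4,-0.27,-0.24,-1,-0.18,0,-0.2],[85.4,-0.27,-0.24,-1,-0.18,0,-0.2]]]'
python3 - <<'E'
from h import *
c=T['c2']-.009*Y; go(c[0],c[1],.12,100.1)
a=take('scene','s4'); r=rack(cloud(a))
m=(abs(r[...,0]+.084)<.04)&(abs(r[...,1]-.17)<.09)&(r[...,2]>.135)&(r[...,2]<.17)
k,l,s,ce=cv2.connectedComponentsWithStats(m.astype(np.uint8))
for i in range(1,k):
        q=r[l==i]
        if len(q)>8: print(len(q),np.percentile(q,4,0).round(3),np.percentile(q,96,0).round(3))
E
```

```text
t: 6.35
tcp_pos: [0.5203, -0.0921, 0.1662]
tool_rot: [-0.062, 0.704, 0.062, 0.705]
force: [-0.1, -0.2, 0.0]
opening: 0.0855
t 6.35 tcp [ 0.5203 -0.0921  0.1662] xaxis [ 0.001  0.    -1.   ] y yaw deg 100.12 F [-0.1 -0.2  0. ] open 0.0855 q [ 0.71  0.59 -0.81  1.9   0.55  0.88  1.37]
units [-0.023 -0.009 -1.154] mm [ -0.9  -0.3 -46.2]
100.1 turn units [-0.    0.01 -0.  ]
280.1 turn units [-2.0e-02 -0.0e+00  3.6e+01]
24 [-0.094  0.122  0.156] [-0.075  0.13   0.169]
18 [-0.094  0.214  0.157] [-0.079  0.228  0.169]
```

```bash
python3 -m inch '[[[85.4,-0.02,0,-0.4,0,0,0],[85.4,-0.02,0,-0.8,0,0,0],[85.4,-0.02,0,-1.15,0,0,0],[85.4,-0.02,0,-1.15,0,0,0],[85.4,-0.02,0,-1.15,0,0,0]]]'
python3 - <<'E'
from h import *
c=T['c2']; go(c[0],c[1],.12,100.1)
E
```

```text
t: 6.82
tcp_pos: [0.5198, -0.0918, 0.1205]
tool_rot: [-0.062, 0.704, 0.063, 0.705]
force: [0.2, 0.5, 0.7]
opening: 0.0854
t 6.82 tcp [ 0.5198 -0.0918  0.1205] xaxis [ 0.001  0.    -1.   ] y yaw deg 100.14 F [0.2 0.5 0.7] open 0.0854 q [ 0.66  0.66 -0.76  1.93  0.62  0.81  1.31]
units [-0.05   0.206 -0.012] mm [-2.   8.2 -0.5]
100.1 turn units [-0.    0.02 -0.01]
280.1 turn units [-3.000e-02 -1.000e-02  3.599e+01]
```

```bash
python3 -m inch '[[[70,-0.03,0.1,0,0,0,0],[50,-0.05,0.2,0,0,0,0],[35,-0.05,0.2,0,0,0,0],[20,-0.05,0.2,0,0,0,0],[20,-0.05,0.2,0,0,0,0]]]' 30
python3 -m inch '[[[20,0,0,0,0,0,0],[20,0,0,0,0,0,0],[20,0,0,0,0,0,0],[20,0,0,0,0,0,0],[20,0,0,0,0,0,0]]]'
python3 -c "from h import *; st()"
```

```text
t: 7.23
tcp_pos: [0.519, -0.0848, 0.1221]
tool_rot: [-0.063, 0.703, 0.061, 0.706]
force: [-1.3, -12.9, 7.3]
opening: 0.0268
t: 7.65
tcp_pos: [0.519, -0.0848, 0.1222]
tool_rot: [-0.063, 0.703, 0.061, 0.706]
force: [1.4, -1.6, -0.9]
opening: 0.0271
t 7.65 tcp [ 0.519  -0.0848  0.1222] xaxis [ 0.004 -0.002 -1.   ] y yaw deg 100.07 F [ 1.4 -1.6 -0.9] open 0.0271 q [ 0.65  0.65 -0.76  1.93  0.62  0.8   1.3 ]
```

Opening is 27.1 mm, fully squeezed. I'll release, lift, and turn back towards the handle.

```bash
python3 -m inch '[[[50,0,0,0,0,0,0],[85.4,0,-0.1,0,0,0,0],[85.4,0,-0.2,0,0,0,0],[85.4,0,-0.2,0,0,0,0],[85.4,0,-0.2,0,0,0,0]]]'
python3 -m inch '[[[85.4,0,0,0.3,0,0,0],[85.4,0,0,0.8,0,0,0],[85.4,0,0,1.4,0,0,0],[85.4,0,0,2,0,0,0],[85.4,0,0,2,0,0,0]]]'
python3 -m inch '[[[85.4,0.1,-0.3,0,0,0,-1.2],[80,0.2,-0.6,0,0,0,-2.4],[70,0.3,-0.9,0,0,0,-3.6],[60,0.4,-1.2,0,0,0,-4.8],[50,0.5,-1.5,0,0,0,-6]]]'
python3 -m inch '[[[50,0.05,-0.2,0,0,0,-1.2],[50,0.1,-0.5,0,0,0,-2.4],[50,0.15,-0.8,0,0,0,-3.6],[50,0.2,-1,0,0,0,-4.8],[50,0.25,-1.2,0,0,0,-6]]]'
python3 -m inch '[[[50,0,0,0,0,0,-1.2],[50,0,0,0,0,0,-2.4],[50,0,0,0,0,0,-3.6],[50,0,0,0,0,0,-4.8],[50,0,0,0,0,0,-6]]]'
python3 - <<'E'
from h import *
c=T['h']; go(c[0],c[1],.17,10.1)
a=take('scene','s5')
cv2.imwrite('pics/f.png',cv2.resize(a['frame'][120:230,290:450],(800,550),interpolation=2)[:,:,::-1])
E
```

```text
t: 8.07
tcp_pos: [0.519, -0.0921, 0.1223]
tool_rot: [-0.062, 0.703, 0.062, 0.706]
force: [-0.2, 0.5, -0.2]
opening: 0.0848
t: 8.48
tcp_pos: [0.5217, -0.0908, 0.2073]
tool_rot: [-0.063, 0.7, 0.062, 0.708]
force: [1.4, 0.7, -0.3]
opening: 0.0856
t: 8.9
tcp_pos: [0.5419, -0.1503, 0.2079]
tool_rot: [0.122, 0.693, -0.125, 0.7]
force: [0.3, 0.1, -0.5]
opening: 0.0506
t: 9.32
tcp_pos: [0.5521, -0.198, 0.2083]
tool_rot: [0.299, 0.637, -0.303, 0.643]
force: [0.4, -0.1, 0.8]
opening: 0.0504
t: 9.73
tcp_pos: [0.5522, -0.1967, 0.2087]
tool_rot: [0.455, 0.537, -0.459, 0.542]
force: [1.2, 0.5, 1.5]
opening: 0.0502
t 9.73 tcp [ 0.5522 -0.1967  0.2087] xaxis [ 0.001 -0.009 -1.   ] y yaw deg 9.46 F [1.2 0.5 1.5] open 0.0502 q [ 0.59  0.52 -0.45  1.74  0.28  0.94  0.2 ]
units [-0.018 -0.195 -0.966] mm [ -0.7  -7.8 -38.7]
10.1 turn units [0.11 0.01 0.13]
190.1 turn units [ 2.000e-02 -1.700e-01 -3.587e+01]
```

View pics/f.png

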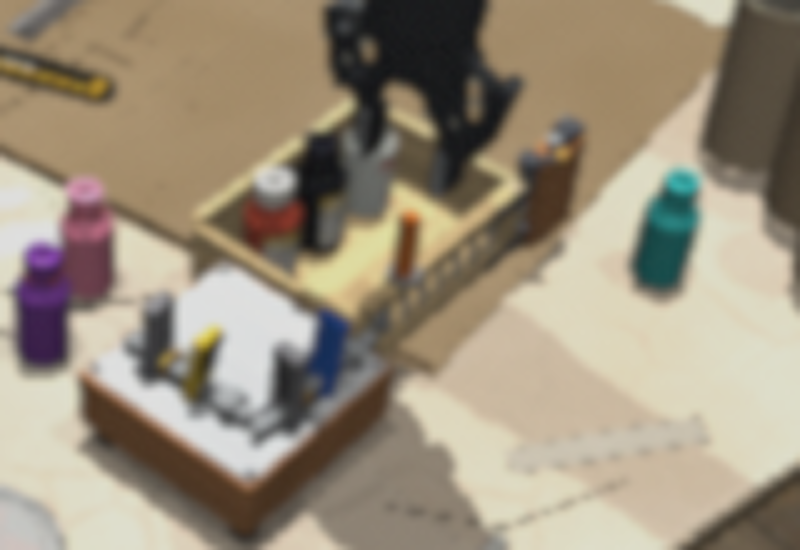

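Both levers are upright again, yellow at (205,350) and blue at (330,350). The bolt across the gate's free end has retracted to about (365,340), and the hand is over the orange handle at (408,245). I'll descend on the handle.

```bash
python3 -m inch '[[[50,-0.02,-0.2,0,0.1,0,0.13],[50,-0.02,-0.2,-0.5,0.1,0,0.13],[50,-0.02,-0.2,-0.97,0.1,0,0.13],[50,-0.02,-0.2,-0.97,0.1,0,0.13],[50,-0.02,-0.2,-0.97,0.1,0,0.13]]]'
python3 - <<'E'
from h import *
c=T['h']; go(c[0],c[1],.128,10.1)
a=take('scene','s6'); r=rack(cloud(a))
m=(abs(r[...,0]+.072)<.06)&(abs(r[...,1]-.053)<.03)&(r[...,2]>.147)&(r[...,2]<.175)
k,l,s,ce=cv2.connectedComponentsWithStats(m.astype(np.uint8))
for i in range(1,k):
        q=r[l==i]
        if len(q)>5: print(len(q),np.percentile(q,4,0).round(3),np.percentile(q,96,0).round(3))
E
```

```text
t: 10.2
tcp_pos: [0.5509, -0.2046, 0.1696]
tool_rot: [0.455, 0.542, -0.455, 0.541]
force: [0.1, -0.2, 0.1]
opening: 0.05
t 10.2 tcp [ 0.5509 -0.2046  0.1696] xaxis [-0.001  0.001 -1.   ] y yaw deg 9.91 F [ 0.1 -0.2  0.1] open 0.05 q [ 0.6   0.58 -0.43  1.76  0.3   0.87  0.2 ]
units [ 0.016  0.003 -1.039] mm [  0.6   0.1 -41.6]
10.1 turn units [-0.01 -0.01  0.04]
190.1 turn units [-1.000e-02  1.000e-02 -3.596e+01]
38 [-0.048  0.046  0.15 ] [-0.035  0.068  0.174]
31 [-0.111  0.052  0.154] [-0.098  0.067  0.175]
```

```bash
python3 -m inch '[[[50,0.02,0,-0.4,0,0,0],[50,0.02,0,-0.8,0,0,0],[50,0.02,0,-1.03,0,0,0],[50,0.02,0,-1.03,0,0,0],[40,0.02,0,-1.03,0,0,0]]]' 30
python3 -m inch '[[[25,0,0,0,0,0,0],[8,0,0,0,0,0,0],[8,0,0,0,0,0,0],[8,0,0,0,0,0,0],[8,0,0,0,0,0,0]]]'
python3 - <<'E'
from h import *
s=st(); p=s['tcp_pos']; h=T['hinge']; v=p[:2]-h; print('r',np.hypot(*v),np.degrees(np.arctan2(v[1],v[0])))
y=Y*.14; hh=p[:2]-y
for d in range(0,89,8):
    a=np.radians(d); q=hh+R.from_euler('z',a).as_matrix()[:2,:2]@y; print(d,((q-p[:2])/.04).round(2))
E
```

```text
t: 10.67
tcp_pos: [0.5528, -0.2047, 0.1299]
tool_rot: [0.455, 0.541, -0.455, 0.542]
force: [0.2, -0.3, 0.1]
opening: 0.0405
t: 11.08
tcp_pos: [0.553, -0.2049, 0.1311]
tool_rot: [0.455, 0.541, -0.455, 0.542]
force: [-2.1, 0.0, 5.7]
opening: 0.0147
t 11.08 tcp [ 0.553  -0.2049  0.1311] xaxis [ 0.002 -0.001 -1.   ] y yaw deg 9.92 F [-2.1  0.   5.7] open 0.0147 q [ 0.58  0.63 -0.41  1.78  0.34  0.8   0.18]
r 0.1393665879810627 99.52401176504466
0 [0. 0.]
8 [-0.47 -0.12]
16 [-0.93 -0.3 ]
24 [-1.35 -0.55]
32 [-1.73 -0.85]
40 [-2.07 -1.2 ]
48 [-2.36 -1.6 ]
56 [-2.59 -2.03]
64 [-2.75 -2.49]
72 [-2.85 -2.96]
80 [-2.89 -3.45]
88 [-2.85 -3.94]
```

```bash
python3 -m inch '[[[8,-0.24,-0.05,0,0,0,0.8],[8,-0.47,-0.12,0,0,0,1.6],[8,-0.7,-0.21,0,0,0,2.4],[8,-0.93,-0.3,0,0,0,3.2],[8,-1.14,-0.42,0,0,0,4]]]' 40
cat >> h.py <<'E'
def gate():
    s=st(); p=s['tcp_pos'][:2]; v=p-T['hinge']; d=np.degrees(np.arctan2(v[1],v[0]))-100.1; print('gate deg',round(d,1),'r',np.hypot(*v).round(4))
    for e in range(4,41,4):
        a=np.radians(d+e+100.1); q=T['hinge']+.14*np.array([np.cos(a),np.sin(a)]); print(e,((q-p)/.04).round(2),end=' ')
E
python3 -c "from h import *; gate()"
```

```text
t: 11.5
tcp_pos: [0.5072, -0.2208, 0.1313]
tool_rot: [0.354, 0.612, -0.352, 0.614]
force: [0.9, 3.0, -5.1]
opening: 0.0147
t 11.5 tcp [ 0.5072 -0.2208  0.1313] xaxis [ 0.003  0.001 -1.   ] y yaw deg 30.15 F [ 0.9  3.  -5.1] open 0.0147 q [ 0.71  0.6  -0.51  1.87  0.4   0.77  0.52]
gate deg 19.4 r 0.1397
4 [-0.21 -0.12] 8 [-0.41 -0.26] 12 [-0.6  -0.42] 16 [-0.78 -0.59] 20 [-0.94 -0.77] 24 [-1.09 -0.96] 28 [-1.23 -1.16] 32 [-1.36 -1.37] 36 [-1.46 -1.59] 40 [-1.56 -1.81]
```

The gate is moving, about 19° open with light forces. Continuing.

```bash
python3 -m inch '[[[8,-0.21,-0.12,0,0,0,0.8],[8,-0.41,-0.26,0,0,0,1.6],[8,-0.6,-0.42,0,0,0,2.4],[8,-0.78,-0.59,0,0,0,3.2],[8,-0.94,-0.77,0,0,0,4]]]'
python3 -c "from h import *; gate()"
```

```text
t: 11.92
tcp_pos: [0.4689, -0.2518, 0.1313]
tool_rot: [0.241, 0.665, -0.239, 0.666]
force: [1.0, -0.4, -5.6]
opening: 0.0144
t 11.92 tcp [ 0.4689 -0.2518  0.1313] xaxis [ 0.002  0.002 -1.   ] y yaw deg 50.34 F [ 1.  -0.4 -5.6] open 0.0144 q [ 0.87  0.59 -0.59  1.92  0.46  0.77  0.89]
gate deg 39.7 r 0.1403
4 [-0.15 -0.2 ] 8 [-0.28 -0.4 ] 12 [-0.41 -0.61] 16 [-0.51 -0.83] 20 [-0.61 -1.06] 24 [-0.68 -1.29] 28 [-0.74 -1.52] 32 [-0.79 -1.76] 36 [-0.81 -2.01] 40 [-0.82 -2.25]
```

```bash
python3 -m inch '[[[8,-0.15,-0.2,0,0,0,0.8],[8,-0.28,-0.4,0,0,0,1.6],[8,-0.41,-0.61,0,0,0,2.4],[8,-0.51,-0.83,0,0,0,3.2],[8,-0.61,-1.06,0,0,0,4]]]'
python3 -c "from h import *; gate()"
```

```text
t: 12.33
tcp_pos: [0.4436, -0.2942, 0.1313]
tool_rot: [0.121, 0.697, -0.118, 0.697]
force: [0.8, 2.7, -4.1]
opening: 0.0146
t 12.33 tcp [ 0.4436 -0.2942  0.1313] xaxis [-0.     0.003 -1.   ] y yaw deg 70.53 F [ 0.8  2.7 -4.1] open 0.0146 q [ 1.02  0.62 -0.67  1.91  0.52  0.8   1.29]
gate deg 59.9 r 0.141
4 [-0.05 -0.24] 8 [-0.11 -0.48] 12 [-0.15 -0.72] 16 [-0.18 -0.96] 20 [-0.19 -1.21] 24 [-0.18 -1.45] 28 [-0.15 -1.69] 32 [-0.11 -1.93] 36 [-0.05 -2.17] 40 [ 0.02 -2.4 ]
```

```bash
python3 -m inch '[[[8,-0.05,-0.24,0,0,0,0.8],[8,-0.11,-0.48,0,0,0,1.6],[8,-0.15,-0.72,0,0,0,2.4],[8,-0.18,-0.96,0,0,0,3.2],[8,-0.19,-1.21,0,0,0,4]]]'
python3 -m inch '[[[8,0.01,-0.12,0,0,0,0.4],[8,0.01,-0.24,0,0,0,0.8],[8,0.01,-0.24,0,0,0,0.8],[8,0.01,-0.24,0,0,0,0.8],[8,0.01,-0.24,0,0,0,0.8]]]'
python3 -m inch '[[[8,0,0,0,0,0,0],[8,0,0,0,0,0,0],[8,0,0,0,0,0,0],[8,0,0,0,0,0,0],[8,0,0,0,0,0,0]]]'
python3 - <<'E'
from h import *
gate()
a=take('scene','s7'); b=take('top','t7')
i=np.hstack([cv2.resize(a['frame'][125:235,300:420],(480,440),interpolation=2),cv2.resize(b['frame'][150:240,300:365],(318,440),interpolation=2)])
cv2.imwrite('pics/g.png',i[:,:,::-1])
E
```

```text
t: 12.75
tcp_pos: [0.4343, -0.3428, 0.1313]
tool_rot: [-0.003, 0.709, 0.005, 0.705]
force: [-2.9, 2.6, -0.4]
opening: 0.0147
t: 13.17
tcp_pos: [0.4344, -0.352, 0.1314]
tool_rot: [-0.027, 0.708, 0.03, 0.705]
force: [0.2, 0.8, -3.3]
opening: 0.0147
t: 13.58
tcp_pos: [0.4344, -0.3518, 0.1313]
tool_rot: [-0.027, 0.708, 0.03, 0.705]
force: [0.2, 1.4, -4.4]
opening: 0.0149
t 13.58 tcp [ 0.4344 -0.3518  0.1313] xaxis [-0.006  0.003 -1.   ] y yaw deg 94.63 F [ 0.2  1.4 -4.4] open 0.0149 q [ 1.16  0.69 -0.76  1.83  0.6   0.87  1.76]
gate deg -276.3 r 0.142
4 [ 0.07 -0.24] 8 [ 0.12 -0.48] 12 [ 0.17 -0.72] 16 [ 0.25 -0.95] 20 [ 0.34 -1.18] 24 [ 0.45 -1.4 ] 28 [ 0.57 -1.61] 32 [ 0.7  -1.81] 36 [ 0.85 -2.  ] 40 [ 1.02 -2.19]
```

View pics/g.png

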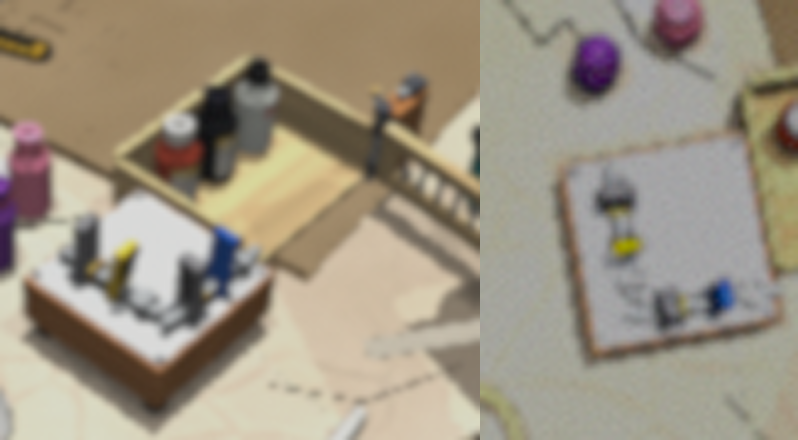

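The gate stands open at about 84° (-276+360), running out to the right from (385,130). The three paints are upright at (180,150), (217,130) and (258,105), and both levers are at rest. I'll hand in now.

```bash
python3 -c "
from bench import close_job
close_job()"
```

```text
the job is handed in; nothing more can be done
```

The job is handed in with the gate open about 84° and the fingers still holding the handle. I squeezed and released the yellow catch, then the blue one, and swung the gate past its detent. It took 13.6 s of the 61 s allowed; the hand-in gave no verdict.

- **Gate and grip:** the 84° comes from the tool position relative to my estimate of the hinge. The finger opening is a steady 14.9 mm on the 16 mm handle, at 40 N grip.
- **Catches:** the opening fell to 27.6 mm on yellow and 27.1 mm on blue, against 27 mm for a full squeeze. The last picture shows both levers back at rest.
- **Bolts:** bolt 1 being drawn was only seen in a coarse picture, not measured. The gate swinging freely suggests bolt 2 is drawn.
- **Paints and bystanders:** all three paints stand upright in the last picture. The hand stayed well away from the can, card tube and tape, but I didn't re-measure their positions at the end.
- **Disagreement:** the two cameras differed by about 5 mm along the rack. I averaged them, and the grasps fitted. No check failed.

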